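# Move three sorbent cells one station on

### The arm

A 6-joint arm with a two-finger parallel gripper is mounted at the origin on the work surface. World frame = base frame: x ahead of the robot, y to its left, z up, the work surface at z = 0. Lengths are in m, angles in rad, forces in N, time in s.
With the tool pointing down it reaches from about 0.3 to 0.775 m from the base axis. Payload 14.6 kg.
Tool frame: the origin (TCP) lies on the centre line of the jaws, within the pads' length; the fingertips stand 25 mm ahead of it and the grasp point (between the pads) lies 6 mm ahead of it (ctrl.tip_reach is the distance from the TCP to the fingertips, in m); z points along the fingers, y is the line along which they close (so a half turn about z gives the same grasp; the last joint's range is limited). The gripper opens to 94 mm and grips with 3 to 60 N. Pads are 16 mm wide; open, the fingers measure 119 mm over their backs; the gripper's body (75 mm by 177 mm) begins 78 mm behind the grasp point.
Start: joints at [1.214, 0.3, 1.521, -0, 1.321, -0.067], TCP at [0.157, 0.527, 0.23] pointing down, gripper open.
Joint ranges: [-3.03, 3.03], [-0.79, 2.21], [0.23, 2.52], [-1.04, 4.18], [0, 3.07], [-2.55, 2.55]. Speed limits (rad/s): [2.22, 2.22, 2.57, 3.14, 3.14, 3.14].

### API

Orientations are given as [roll, pitch, yaw] about the fixed x, y, z axes, in that order (R = Rz(yaw) Ry(pitch) Rx(roll)).
In Python, from station import ctrl gives the robot as it stands. The module is installed in compiled form; this text tells all that it offers.
- The arm moves only by the tool apply_moves, never from a script. Its argument "deltas" is a list of rows, each a list of 7 numbers: the closure in counts, from 0 (fully open) to 255 (shut), then the shift along the world's x, y, z in cm, then the turn, a rotation vector about the world's x, y, z in rad. In form: [[jaw, tx, ty, tz, ax, ay, az], ...]. A call has 1 to 10 rows; each row shifts and turns the commanded pose from where the row before left it; what a row does not reach is not made up. A row lasts 1/10 s, in which the tool goes at most 50 mm and 8.59 degrees, less where a joint would pass 70% of its speed; a pose out of reach is approached as far as the arm can. A call with a gripper value outside its range is refused whole. The fingers move at their own pace and stop on an object; "grip_force" is the grip in N (left out, the last holds). Time passes only in rows, so rows that do not move let the fingers close. It gives the time, the measured TCP pose, the force, the opening and the grip force at its end, in the units of the state.
- ctrl.get_obs(): the state, without advancing time (a new reading comes with each control period).
- ctrl.camera(name): name is "side" or "top"; returns a dict with "img" (420x560x3 uint8, red, green, blue), "K" (3x3 intrinsics, pixels), "k1" (the pictures are not rectified: a ray, as slopes to the right and down, at radius r is drawn at 1 + k1 r^2 times it, then the intrinsics apply), "pose" (4x4, takes a point from camera to world coordinates). Camera axes: x right, y up, looking along -z (the intrinsics and any distortion apply to the point x, -y, -z); pixel columns grow to the right and rows downward; lengths in m; the calibration is good to about 2 mm. A picture is of the moment at which its call begins. There is no depth.
- ctrl.hand_in(): hands the job in; it is judged then, once.
The state is a dict: "time_s": time; "qpos": joint angles; "joint_vel": joint speeds; "tau": joint torques, N m; "ee_pos": TCP position; "eef_rot": TCP orientation; "force": force on the tool from outside, world axes, zero at the start; "moment": the same for the moment, N m; "grip_width": finger opening in m; "grip_force": force on a finger pad.
Only numpy, scipy, OpenCV 4.12 (cv2) and the standard library are available. Lean on these libraries where they do the work, as an engineer would, in place of code of your own. Each camera call takes 0.05 s, during which the arm holds its last target. There are 200 camera calls.

### The job

Three sorbent cells are being dried to constant mass; move each one on to its next station: the tall slim cell from the hotplate to the cooling plate, the square cell from the cooling plate to the balance, and the squat round cell from the balance to the hotplate. The stations are all taken, so park a cell on the way; the black pad is free for that. Leave each cell standing upright in the middle of its plate or pan, never tip one over, and be gentle with the balance: do not drop the cell on it or press hard on it.

Things in the scene. Friction and masses are not known exactly. Their poses are not given: they have to be found in the camera images.
- cell_tall: Tall slim round cell of stainless steel with two dark lines round it, loose, about 0.4 kg: a straight cylinder 42 mm in diameter and 100 mm high, and on its top a small coupling 25 mm wide and 18 mm high (118 mm in all). It stands on the hotplate at the start. Origin: middle of its underside; z up along its axis.
- cell_squat: Squat round cell of stainless steel, loose, about 0.45 kg: a foot flange 64 mm in diameter and 8 mm high, above it a cylinder 58 mm in diameter up to 60 mm, then a small coupling 25 mm wide and 18 mm high (78 mm in all). It stands on the balance at the start. Origin: middle of its underside; z up along its axis.
- cell_square: Square cell of aluminium, loose, about 0.42 kg: a steel foot plate 56 x 56 mm and 8 mm high, above it a block 50 x 50 mm up to 80 mm, then a small coupling 25 mm wide and 18 mm high (98 mm in all). It stands on the cooling plate at the start, turned at any angle. Origin: middle of its underside; x and y square to its sides, z up.
- hotplate: Small laboratory hotplate with a white housing, two black knobs on its front and a square dark plate 120 x 120 mm whose flat top is 72 mm above the table; fixed. The housing reaches 105 mm from the plate's middle to the front (-x, the knobs 119 mm) and 60 mm the other ways. Origin: on the table under the middle of the plate; x and y along the plate's sides, z up.
- cooler: Finned aluminium cooling plate: a square flat top 124 x 124 mm, 48 mm above the table, over upright fins, with a black fan strip 40 mm high along its far side (77 mm from the middle, +x); fixed. Origin: on the table under the middle of the top; x and y along its sides, z up.
- balance: Precision balance with a white housing 140 mm wide, a display and keys at its front, and a round steel pan 120 mm in diameter whose flat top is 52 mm above the table; fixed. The housing is 39 mm high and reaches 115 mm from the pan's middle to the front (-x) and 70 mm the other ways. Delicate: a shock or push of 100 N, or a cell dropped from more than about 10 mm, harms it. Origin: on the table under the middle of the pan; z up.
- pad: Square black foam pad, 130 x 130 mm, its flat top 10 mm above the table, empty at the start: a free spot to park a cell; fixed. Origin: on the table under its middle; x and y along its sides, z up.
Things that resemble listed ones, but are neither listed nor needed, are in the scene too. Leave any blue or purple look-alike of the cell_squat alone.

How it is judged:
By the outcome, as a careful person would: the job done as asked, in the order asked, and still so for the second after the job is handed in, with the robot touching nothing.
It also fails if it takes over 122 s, if anything falls off the work surface, if the arm or the gripper's body presses on something with over 40 N, if the wrist force passes 120 N, or if a joint passes its speed limit or range.

## Working session

There is one attempt and no reset: what is moved stays moved. The work goes in short steps, Python scripts to look and compute and a tool call to move; the robot and the scene stay as the last step left them, time stands still between calls to the robot, and variables do not carry over. Pictures are saved under pics/ and viewed, at most 14 in all, crops included, and the job is handed in when it is done.

Besides the shell and the picture viewer there is one more tool, called as name([rows], argument=value, ...), one row to a line, values as JSON. apply_moves: Moves the arm, as the interface text tells. Its arguments: {"type":"object","properties":{"deltas":{"type":"array"},"grip_force":{"type":"number"}},"required":["deltas"]}

```bash
mkdir -p pics; cat > h.py <<'E'
import numpy as np, cv2
from station import ctrl
def snap(n):
    c=ctrl.camera(n); np.savez(f'cam_{n}.npz',K=c['K'],k1=c['k1'],pose=c['pose'],img=c['img']); return c
def load(n): 
    d=np.load(f'cam_{n}.npz'); return {k:d[k] for k in d}
def ray(c,u,v):
    p=cv2.undistortPoints(np.array([[[u,v]]],float),c['K'],np.array([float(c['k1']),0,0,0,0]),) [0,0]
    d=c['pose'][:3,:3]@np.array([p[0],-p[1],-1]); return c['pose'][:3,3],d
def at(c,u,v,z):
    o,d=ray(c,u,v); return o+d*(z-o[2])/d[2]
def proj(c,P):
    P=np.atleast_2d(P); q=(P-c['pose'][:3,3])@c['pose'][:3,:3]; q=q*[1,-1,-1]
    return cv2.projectPoints(q.reshape(-1,1,3),np.zeros(3),np.zeros(3),c['K'],np.array([float(c['k1']),0,0,0,0.]))[0][:,0]
def save(img,f,s=1): cv2.imwrite('pics/'+f,cv2.resize(img[...,::-1],None,fx=s,fy=s,interpolation=cv2.INTER_CUBIC))
E
python3 - <<'E'
from h import *
for n in('top','side'):
    c=snap(n); save(c['img'],n+'0.png',1.4); print(n,c['K'],c['k1'],c['pose'].round(3))
print(ctrl.get_obs(),ctrl.tip_reach)
E
```

```text
top [[410.4561783    0.         276.98491989]
 [  0.         410.4561783  215.27879281]
 [  0.           0.           1.        ]] -0.07530219238758681 [[ 0.028  0.983 -0.179  0.405]
 [-1.     0.028  0.     0.073]
 [ 0.005  0.179  0.984  1.077]
 [ 0.     0.     0.     1.   ]]
side [[424.30798592   0.         274.1820201 ]
 [  0.         424.30798592 213.51257136]
 [  0.           0.           1.        ]] -0.11868220334178563 [[ 0.752  0.39  -0.531  0.021]
 [-0.659  0.471 -0.587 -0.564]
 [ 0.021  0.791  0.611  0.709]
 [ 0.     0.     0.     1.   ]]
{'time_s': 0.1, 'qpos': array([ 1.21441222e+00,  3.00378133e-01,  1.52153176e+00,  5.94142848e-06,
        1.32070749e+00, -6.66008511e-02]), 'joint_vel': array([ 0.00036056, -0.00286189, -0.00265342, -0.00172049,  0.00042302,
       -0.00084911]), 'tau': array([ 1.10098656e-03, -5.32646656e+01, -3.53281903e+01,  7.08679436e-02,
        2.36534845e-02, -1.96967187e-05]), 'ee_pos': array([0.15708541, 0.52686355, 0.22995818]), 'eef_rot': array([-3.14057058e+00, -7.39396286e-05,  2.85180789e+00]), 'force': array([-0.17276852, -0.50646057, -0.32379396]), 'moment': array([ 0.05401105,  0.00334287, -0.0142424 ]), 'grip_force': 0.0, 'grip_width': 0.0936744339867997} 0.025
```

View pics/top0.png

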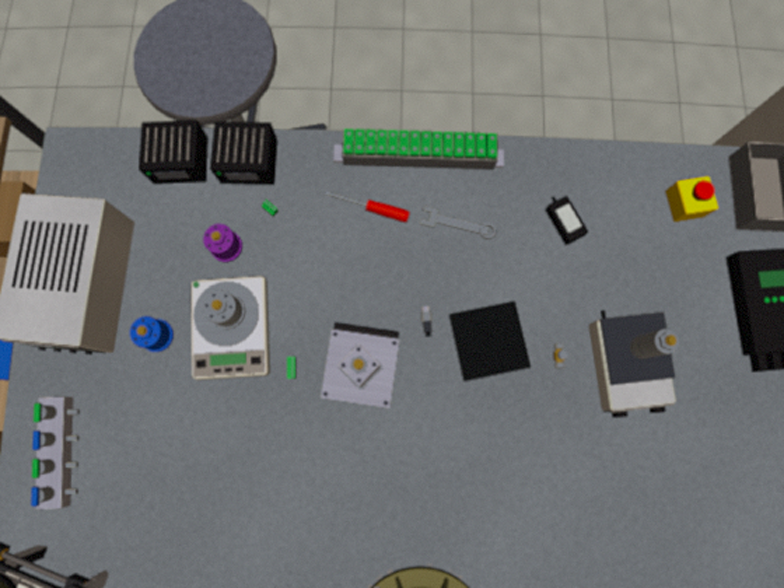

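View pics/side0.png

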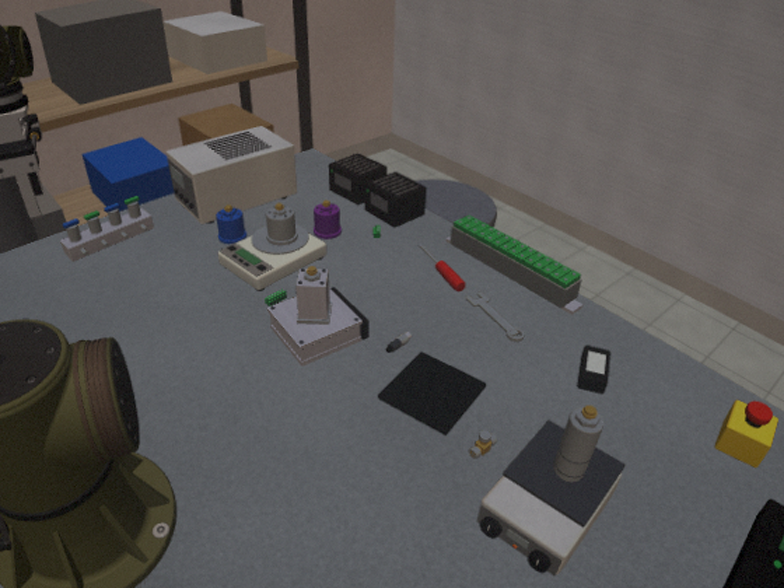

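Top view (800-px picture, at 1.4x): the squat cell is at (217,306) on the balance. Its look-alikes are blue at (150,332) and purple at (221,241), and both stay put. The square cell is at (359,365) on the cooler, the tall one at (668,341) on the hotplate, and the black pad at (489,341). The wire-ended part (559,355) and the metal tube (427,320) aren't needed. Next is one enlarged mosaic.

```bash
python3 - <<'E'
from h import *
c=load('top'); I=c['img']
def crop(x,y): 
    m=cv2.resize(I[y:y+85,x:x+100],None,fx=3.5,fy=3.5,interpolation=cv2.INTER_CUBIC)
    for i in range(0,100,10): cv2.line(m,(int(i*3.5),0),(int(i*3.5),8 if i%50 else 16),(255,255,0),1)
    for i in range(0,85,10): cv2.line(m,(0,int(i*3.5)),(8 if i%50 else 16,int(i*3.5)),(255,255,0),1)
    return m
M=np.vstack([np.hstack([crop(115,190),crop(210,220)]),np.hstack([crop(305,205),crop(405,215)])])
save(M,'mos.png')
E
```

```text
(no output)
```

View pics/mos.png

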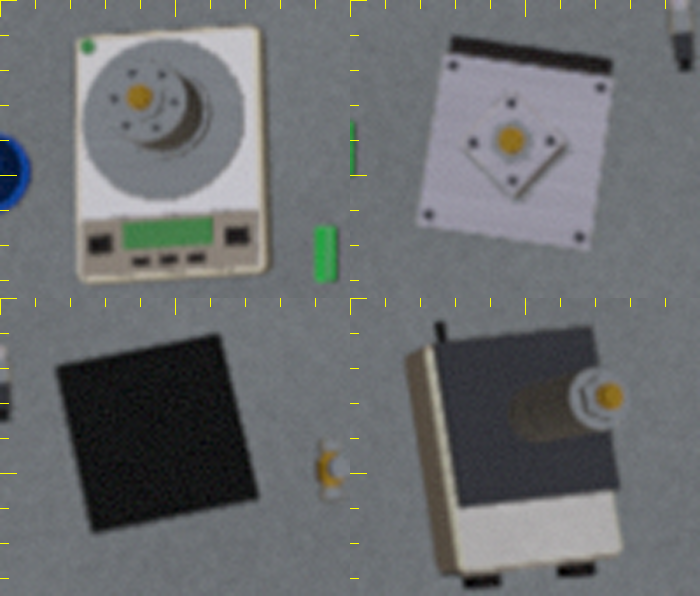

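```bash
python3 - <<'E'
from h import *
c=load('top')
def px(o,m,p): return (p[0]-m[0]+.5)/3.5-.5+o[0],(p[1]-m[1]+.5)/3.5-.5+o[1]
B=((115,190),(0,0));C=((210,220),(350,0));P=((305,205),(0,297.5));H=((405,215),(350,297.5))
W=lambda f,p,z: at(c,*px(*f,p),z)[:2]
def show(n,L):
    L=np.array(L); print(n,'mean',L.mean(0).round(4),'pts',L.round(3).tolist(),'edges',np.linalg.norm(np.roll(L,-1,0)-L,axis=1).round(4),'ang',np.degrees(np.arctan2(*(np.roll(L,-1,0)-L).T[::-1])).round(1))
show('pan',[W(B,(x,y),.052) for x,y in((82,119.5),(163.5,39),(245,119.5),(163.5,200))])
show('squat',[W(B,(140,97),.130)])
show('squat screws',[W(B,p,.112) for p in ((132,73),(162,75),(174,101),(156,127),(126,125),(114,98))])
show('coolscrews',[W(C,p,.048) for p in((453,65),(600,87),(579,237),(428,214))])
show('coolcorn',[W(C,p,.048) for p in((416,226),(589,249))])
show('square',[W(C,(512,140),.146)])
show('sqscrews',[W(C,p,.128) for p in((511,103),(550,141),(512,181),(473,143))])
show('pad',[W(P,p,.01) for p in((56,367),(219,335),(258,498),(93,532))])
show('hot',[W(H,p,.072) for p in((433,346),(592,326),(620,488),(460,507))])
show('tall',[W(H,(609,396),.190)])
show('tallbody',[W(H,(599,399),.172)])
E
```

```text
pan mean [0.5614 0.3655] pts [[0.559, 0.425], [0.621, 0.37], [0.563, 0.306], [0.503, 0.361]] edges [0.0827 0.0865 0.0816 0.0859] ang [ -42.  -132.   137.5   48.6]
squat mean [0.5641 0.3603] pts [[0.564, 0.36]] edges [0.] ang [0.]
squat screws mean [0.5652 0.3628] pts [[0.584, 0.373], [0.583, 0.352], [0.565, 0.342], [0.547, 0.353], [0.547, 0.374], [0.566, 0.384]] edges [0.021  0.0203 0.0214 0.0209 0.0209 0.021 ] ang [ -92.2 -151.4  149.    87.9   28.2  -31.9]
coolscrews mean [0.4708 0.1195] pts [[0.531, 0.166], [0.518, 0.06], [0.411, 0.072], [0.424, 0.18]] edges [0.1071 0.1076 0.1083 0.1076] ang [-96.9 173.6  83.1  -7. ]
coolcorn mean [0.4089 0.1262] pts [[0.415, 0.188], [0.403, 0.065]] edges [0.1236 0.1236] ang [-95.8  84.2]
square mean [0.471  0.1172] pts [[0.471, 0.117]] edges [0.] ang [0.]
sqscrews mean [0.471  0.1184] pts [[0.497, 0.12], [0.472, 0.093], [0.445, 0.117], [0.47, 0.144]] edges [0.0361 0.0361 0.0359 0.0363] ang [-132.5  138.2   47.8  -41.6]
pad mean [ 0.5304 -0.1194] pts [[0.578, -0.043], [0.606, -0.167], [0.483, -0.195], [0.455, -0.072]] edges [0.1269 0.1258 0.1264 0.126 ] ang [ -77.2 -167.1  102.9   13.1]
hot mean [ 0.5163 -0.3746] pts [[0.565, -0.308], [0.583, -0.426], [0.466, -0.441], [0.451, -0.323]] edges [0.12   0.1173 0.1186 0.1152] ang [ -81.5 -172.9   97.5    7.8]
tall mean [ 0.5172 -0.3765] pts [[0.517, -0.376]] edges [0.] ang [0.]
tallbody mean [ 0.5173 -0.3788] pts [[0.517, -0.379]] edges [0.] ang [0.]
```

Measurements fit the given sizes: pad edges 126 mm against 130, hot plate 115–120 against 120, and the cooler screws form a clean square. The cells stand centred on their plates, and the square cell's sides lie at 48°. Plan: square → pad, tall → cooler, squat → hotplate, then square → balance, keeping tool yaw at 138° and cruising at TCP z 0.25.

apply_moves([
  [0,2.4,-3.1,0.2,0,0,-0.044],
  [0,2.4,-3.1,0.2,0,0,-0.044],
  [0,2.4,-3.1,0.2,0,0,-0.044],
  [0,2.4,-3.1,0.2,0,0,-0.044],
  [0,2.4,-3.1,0.2,0,0,-0.044],
  [0,2.4,-3.1,0.2,0,0,-0.044],
  [0,2.4,-3.1,0.2,0,0,-0.044],
  [0,2.4,-3.1,0.2,0,0,-0.044],
  [0,2.4,-3.1,0.2,0,0,-0.044],
  [0,2.4,-3.1,0.2,0,0,-0.044],
], grip_force=25)

```text
time_s: 1.1
ee_pos: [0.3978, 0.2156, 0.2504]
eef_rot: [-3.141, -0.0, 2.41]
force: [0.9, 0.2, 0.2]
grip_width: 0.0944
grip_force: 0.0
```

apply_moves([
  [0,2.5,-3.3,0,0,0,0],
  [0,2.5,-3.3,0,0,0,0],
  [0,2.4,-3.3,0,0,0,0],
  [0,0,0,0,0,0,0],
  [0,0,0,0,0,0,0],
])

```text
time_s: 1.6
ee_pos: [0.4711, 0.1176, 0.25]
eef_rot: [-3.141, -0.001, 2.41]
force: [0.2, 0.1, -0.2]
grip_width: 0.0942
grip_force: 0.0
```

apply_moves([
  [0,0,0,-3,0,0,0],
  [0,0,0,-3,0,0,0],
  [0,0,0,-3,0,0,0],
  [0,0,0,-2,0,0,0],
  [0,0,0,-2,0,0,0],
  [0,0,0,-1.1,0,0,0],
  [0,0,0,-1,0,0,0],
  [0,0,0,0,0,0,0],
])

```text
time_s: 2.4
ee_pos: [0.4707, 0.1184, 0.0988]
eef_rot: [-3.141, -0.001, 2.412]
force: [0.0, -0.1, 0.0]
grip_width: 0.0942
grip_force: 0.0
```

```bash
python3 - <<'E'
from h import *
c=snap('side'); save(c['img'][150:300,140:340],'s1.png',4)
print(ctrl.get_obs()['ee_pos'])
E
```

```text
[0.471061   0.11837738 0.09956604]
```

View pics/s1.png

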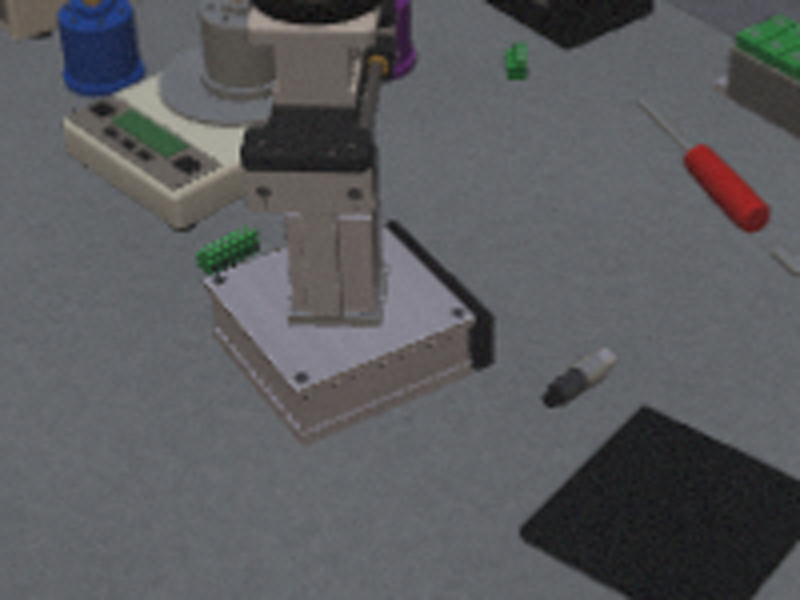

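The crop shows the fingers astride the square cell at about (340,265), square to its faces and standing clear above the foot. Closing now.

apply_moves([
  [100,0,0,0,0,0,0],
  [100,0,0,0,0,0,0],
  [100,0,0,0,0,0,0],
  [150,0,0,0,0,0,0],
  [150,0,0,0,0,0,0],
  [150,0,0,0,0,0,0],
  [150,0,0,0,0,0,0],
])

```text
time_s: 3.15
ee_pos: [0.4712, 0.1181, 0.0995]
eef_rot: [3.142, 0.0, 2.412]
force: [0.3, -0.2, 2.0]
grip_width: 0.0497
grip_force: 25.0
```

apply_moves([
  [150,0,0,1,0,0,0],
  [150,0,0,2,0,0,0],
  [150,0,0,2,0,0,0],
  [150,0.9,-3.7,0,0,0,0],
  [150,1,-4,0,0,0,0],
  [150,1,-4,0,0,0,0],
  [150,1,-4,0,0,0,0],
  [150,1,-4,0,0,0,0],
  [150,1,-4,0,0,0,0],
  [150,0,0,0,0,0,0],
])

```text
time_s: 4.15
ee_pos: [0.5304, -0.1229, 0.1495]
eef_rot: [-3.141, 0.0, 2.408]
force: [0.5, 1.1, -4.6]
grip_width: 0.0498
grip_force: 25.0
```

apply_moves([
  [150,0,0,-2,0,0,0],
  [150,0,0,-2,0,0,0],
  [150,0,0,-2,0,0,0],
  [150,0,0,-1.5,0,0,0],
  [150,0,0,-0.7,0,0,0],
  [150,0,0,-0.2,0,0,0],
  [150,0,0,-0.2,0,0,0],
  [150,0,0,0,0,0,0],
])

```text
time_s: 4.95
ee_pos: [0.5304, -0.1189, 0.064]
eef_rot: [3.141, 0.001, 2.412]
force: [-0.5, -1.0, -5.1]
grip_width: 0.0496
grip_force: 25.0
```

apply_moves([
  [150,0,0,-0.1,0,0,0],
  [150,0,0,-0.1,0,0,0],
  [150,0,0,0,0,0,0],
])

```text
time_s: 5.25
ee_pos: [0.5302, -0.119, 0.0615]
eef_rot: [3.142, 0.0, 2.412]
force: [-0.7, 0.7, -5.2]
grip_width: 0.05
grip_force: 25.0
```

apply_moves([
  [150,0,0,-0.1,0,0,0],
  [150,0,0,0,0,0,0],
])

```text
time_s: 5.45
ee_pos: [0.5303, -0.119, 0.0615]
eef_rot: [3.142, 0.0, 2.412]
force: [-7.0, 1.4, 8.2]
grip_width: 0.0499
grip_force: 25.0
```

apply_moves([
  [120,0,0,0,0,0,0],
  [0,0,0,0,0,0,0],
  [0,0,0,0,0,0,0],
  [0,0,0,0,0,0,0],
  [0,0,0,2.5,0,0,0],
  [0,0,0,3,0,0,0],
  [0,0,0,3.5,0,0,0],
  [0,0,0,3.5,0,0,0],
  [0,0,0,3.5,0,0,0],
  [0,0,0,3,0,0,0],
])

```text
time_s: 6.45
ee_pos: [0.5302, -0.119, 0.2525]
eef_rot: [3.141, 0.001, 2.412]
force: [0.1, 0.6, -0.6]
grip_width: 0.0939
grip_force: 0.0
```

apply_moves([
  [0,-0.1,-3,0.5,0,0,0],
  [0,-0.2,-3.8,0,0,0,0],
  [0,-0.2,-3.8,0,0,0,0],
  [0,-0.2,-3.8,0,0,0,0],
  [0,-0.2,-3.8,0,0,0,0],
  [0,-0.2,-3.8,0,0,0,0],
  [0,-0.2,-3.8,0,0,0,0],
  [0,0,0,0,0,0,0],
  [0,0,0,0,0,0,0],
])

```text
time_s: 7.35
ee_pos: [0.5169, -0.3773, 0.2549]
eef_rot: [3.141, -0.001, 2.411]
force: [0.2, 0.2, -0.9]
grip_width: 0.0942
grip_force: 0.0
```

```bash
python3 - <<'E'
from h import *
o=ctrl.get_obs();print(o['ee_pos'],o['eef_rot'],o['qpos'].round(2))
c=snap('side'); save(c['img'][220:420,280:520],'s2.png',3)
E
```

```text
[ 0.51694707 -0.37728129  0.25492856] [ 3.14148330e+00 -7.04235851e-04  2.41066383e+00] [-0.69  0.49  1.2   0.    1.45 -1.53]
```

View pics/s2.png

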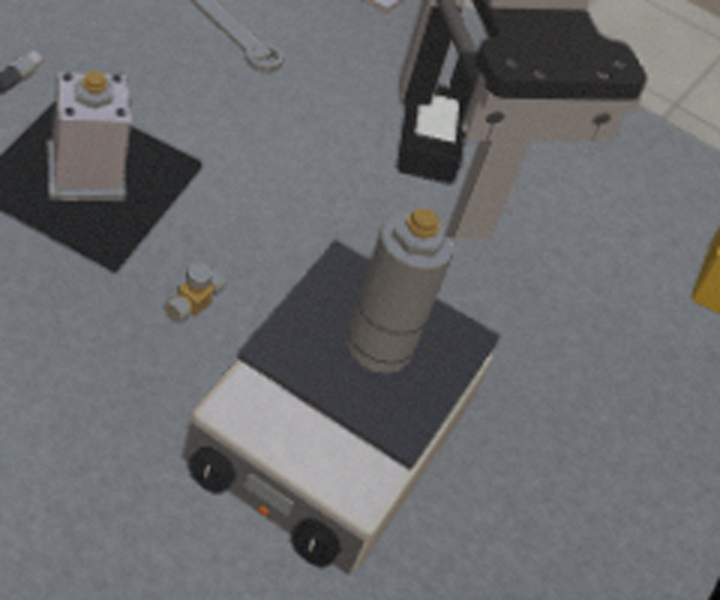

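```bash
python3 - <<'E'
from h import *
c=load('side')
q=lambda p:((proj(c,p)-[280,220])*3).round(0).tolist()
print(q([[.517,-.377,.19],[.517,-.3775,.072],[.517,-.377,.255],[.517,-.377,.23]]))
print(q([[.517+s*.0536*np.cos(np.radians(48)),-.377+s*.0536*np.sin(np.radians(48)),.23] for s in(-1,1)]))
print(at(c,424/3+280,215/3+220,.19), at(c,381/3+280,357/3+220,.072))
E
```

```text
[[415.0, 215.0], [369.0, 345.0], [444.0, 131.0], [432.0, 164.0]]
[[459.0, 241.0], [408.0, 96.0]]
[ 0.52097904 -0.38056574  0.19      ] [ 0.51528131 -0.38776592  0.072     ]
```

The square cell stands upright on the pad (base about (88,195)). The tall cell's coupling top at (424,215) triangulates to within 4 mm of the top-view estimate, and the open fingers straddle it. Going down.

apply_moves([
  [0,0.1,-0.2,-2,0,0,0],
  [0,0,0,-3,0,0,0],
  [0,0,0,-3,0,0,0],
  [0,0,0,-2,0,0,0],
  [0,0,0,-1.2,0,0,0],
  [0,0,0,0,0,0,0],
  [100,0,0,0,0,0,0],
  [100,0,0,0,0,0,0],
  [100,0,0,0,0,0,0],
])

```text
time_s: 8.3
ee_pos: [0.5185, -0.3791, 0.1446]
eef_rot: [3.142, 0.002, 2.412]
force: [-0.7, -0.1, -0.7]
grip_width: 0.0736
grip_force: 0.0
```

apply_moves([
  [120,0,0,0,0,0,0],
  [130,0,0,0,0,0,0],
  [140,0,0,0,0,0,0],
  [170,0,0,0,0,0,0],
  [170,0,0,0,0,0,0],
  [170,0,0,0,0,0,0],
])

```text
time_s: 8.9
ee_pos: [0.5182, -0.379, 0.1435]
eef_rot: [-3.142, 0.0, 2.412]
force: [0.1, -0.3, 1.0]
grip_width: 0.0418
grip_force: 25.0
```

apply_moves([
  [170,0,0,1,0,0,0],
  [170,0,0,2,0,0,0],
  [170,0,0,3,0,0,0],
  [170,0,0,3,0,0,0],
  [170,0,1,1,0,0,0],
  [170,-0.2,2.5,0.5,0,0,0],
  [170,-0.4,3.5,0,0,0,0],
  [170,-0.4,4,0,0,0,0],
  [170,-0.4,4,0,0,0,0],
  [170,-0.4,4,0,0,0,0],
])

```text
time_s: 9.9
ee_pos: [0.4993, -0.1867, 0.2475]
eef_rot: [-3.141, -0.001, 2.412]
force: [1.5, -0.1, -3.4]
grip_width: 0.0421
grip_force: 25.0
```

apply_moves([
  [170,-0.4,4,0,0,0,0],
  [170,-0.4,4,0,0,0,0],
  [170,-0.4,4,0,0,0,0],
  [170,-0.4,4,0,0,0,0],
  [170,-0.4,4,0,0,0,0],
  [170,-0.4,4,0,0,0,0],
  [170,-0.4,3.5,0,0,0,0],
  [170,-0.3,2.3,0,0,0,0],
  [170,-0.2,1,0,0,0,0],
  [170,0,0,0,0,0,0],
])

```text
time_s: 10.9
ee_pos: [0.4665, 0.1199, 0.248]
eef_rot: [-3.141, -0.001, 2.414]
force: [0.7, 0.6, -3.5]
grip_width: 0.0418
grip_force: 25.0
```

apply_moves([
  [170,0,0,-2,0,0,0],
  [170,0,0,-3,0,0,0],
  [170,0,0,-3,0,0,0],
  [170,0,0,-2,0,0,0],
  [170,0,0,-1,0,0,0],
  [170,0,0,-0.5,0,0,0],
  [170,0,0,0,0,0,0],
])

```text
time_s: 11.6
ee_pos: [0.4673, 0.1186, 0.1336]
eef_rot: [-3.142, 0.0, 2.411]
force: [-0.4, -0.5, -4.1]
grip_width: 0.0417
grip_force: 25.0
```

apply_moves([
  [170,0.2,0.1,-0.4,0,0,0],
  [170,0.2,0,-0.4,0,0,0],
  [170,0,0,-0.3,0,0,0],
  [170,0,0,-0.2,0,0,0],
  [170,0,0,-0.1,0,0,0],
  [170,0,0,0,0,0,0],
])

```text
time_s: 12.2
ee_pos: [0.4712, 0.1201, 0.1195]
eef_rot: [3.141, 0.0, 2.412]
force: [-0.1, -0.1, -4.1]
grip_width: 0.0421
grip_force: 25.0
```

apply_moves([
  [170,0,0,-0.1,0,0,0],
  [170,0,0,0,0,0,0],
])

```text
time_s: 12.4
ee_pos: [0.4713, 0.1201, 0.1194]
eef_rot: [3.141, 0.001, 2.412]
force: [-5.5, -2.1, 8.8]
grip_width: 0.0417
grip_force: 25.0
```

apply_moves([
  [140,0,0,0,0,0,0],
  [0,0,0,0,0,0,0],
  [0,0,0,0,0,0,0],
  [0,0,0,0,0,0,0],
  [0,0,0,2,0,0,0],
  [0,0,0,3,0,0,0],
  [0,0,0,3,0,0,0],
  [0,0,0,3,0,0,0],
  [0,0,0,2,0,0,0],
  [0,0,0,0.2,0,0,0],
])

```text
time_s: 13.4
ee_pos: [0.4719, 0.1202, 0.2527]
eef_rot: [3.138, 0.002, 2.412]
force: [-0.5, -0.7, -0.2]
grip_width: 0.0941
grip_force: 0.0
```

apply_moves([
  [0,1.3,3.2,0,0,0,0],
  [0,1.4,3.6,0,0,0,0],
  [0,1.4,3.6,0,0,0,0],
  [0,1.4,3.6,0,0,0,0],
  [0,1.4,3.6,0,0,0,0],
  [0,1.3,3.6,0,0,0,0],
  [0,1.1,3,0,0,0,0],
  [0,0,0,0,0,0,0],
  [0,0,0,0,0,0,0],
])

```text
time_s: 14.3
ee_pos: [0.5639, 0.3621, 0.2484]
eef_rot: [-3.139, -0.001, 2.412]
force: [-0.0, -0.4, 0.4]
grip_width: 0.0944
grip_force: 0.0
```

```bash
python3 - <<'E'
from h import *
c=load('top')
print('purple',at(c,215/1.4,237/1.4,.078),'blue',at(c,145/1.4,328/1.4,.078))
print(ctrl.get_obs()['ee_pos'])
c=snap('side'); save(c['img'][110:270,120:330],'s3.png',3.5)
q=lambda p:((proj(c,p)-[120,110])*3.5).round(0).tolist()
print(q([[.5645,.362,.13],[.5614,.3655,.052],[.4708,.1195,.048],[.4708,.1195,.166]]))
E
```

```text
purple [0.69653032 0.38918303 0.078     ] blue [0.52649534 0.50129434 0.078     ]
[0.56387029 0.36207816 0.24839229]
[[274.0, 126.0], [276.0, 208.0], [360.0, 399.0], [351.0, 259.0]]
```

View pics/s3.png

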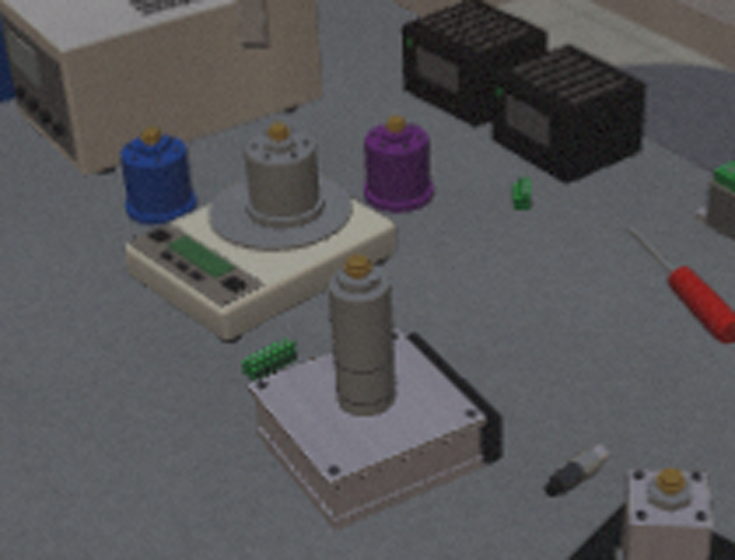

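The tall cell stands upright in the middle of the cooler: base (365,402), predicted (360,399). The squat cell on the pan has its coupling at (278,130), with blue and purple well clear at 0.14 m. Now the squat grasp.

apply_moves([
  [0,0.1,0,-3,0,0,0],
  [0,0,0,-3,0,0,0],
  [0,0,0,-3,0,0,0],
  [0,0,0,-3,0,0,0],
  [0,0,0,-2,0,0,0],
  [0,0,0,-1,0,0,0],
  [0,0,0,-0.4,0,0,0],
  [60,0,0,0,0,0,0],
  [80,0,0,0,0,0,0],
])

```text
time_s: 15.25
ee_pos: [0.5656, 0.3621, 0.0977]
eef_rot: [3.14, 0.001, 2.412]
force: [-0.3, -0.8, 0.3]
grip_width: 0.0816
grip_force: 0.0
```

apply_moves([
  [85,0,0,0,0,0,0],
  [90,0,0,0,0,0,0],
  [95,0,0,0,0,0,0],
  [100,0,0,0,0,0,0],
  [120,0,0,0,0,0,0],
  [120,0,0,0,0,0,0],
])

```text
time_s: 15.85
ee_pos: [0.5654, 0.3623, 0.0968]
eef_rot: [3.141, 0.0, 2.412]
force: [1.8, 2.6, 1.9]
grip_width: 0.0575
grip_force: 25.0
```

apply_moves([
  [120,0,0,1,0,0,0],
  [120,0,0,2.5,0,0,0],
  [120,0,0,3,0,0,0],
  [120,0,0,3,0,0,0],
  [120,0,0,3,0,0,0],
  [120,0,0,2,0,0,0],
  [120,0,-1.5,0.5,0,0,0],
  [120,-0.2,-3,0,0,0,0],
  [120,-0.3,-4,0,0,0,0],
  [120,-0.3,-4,0,0,0,0],
])

```text
time_s: 16.85
ee_pos: [0.5561, 0.2347, 0.2449]
eef_rot: [-3.139, -0.001, 2.412]
force: [0.1, 0.2, -4.7]
grip_width: 0.0579
grip_force: 25.0
```

apply_moves([
  [120,-0.3,-4,0,0,0,0],
  [120,-0.3,-4,0,0,0,0],
  [120,-0.3,-4,0,0,0,0],
  [120,-0.3,-4,0,0,0,0],
  [120,-0.3,-4,0,0,0,0],
  [120,-0.3,-4,0,0,0,0],
  [120,-0.3,-4,0,0,0,0],
  [120,-0.3,-4,0,0,0,0],
  [120,-0.3,-4,0,0,0,0],
  [120,-0.3,-4,0,0,0,0],
])

```text
time_s: 17.85
ee_pos: [0.5255, -0.1649, 0.2453]
eef_rot: [-3.141, -0.002, 2.411]
force: [0.7, -0.5, -4.6]
grip_width: 0.0576
grip_force: 25.0
```

apply_moves([
  [120,-0.3,-4,0,0,0,0],
  [120,-0.3,-4,0,0,0,0],
  [120,-0.3,-4,0,0,0,0],
  [120,-0.2,-4,0,0,0,0],
  [120,0,-3.2,0,0,0,0],
  [120,0,-1.5,0,0,0,0],
  [120,0,0,0,0,0,0],
  [120,0,0,0,0,0,0],
])

```text
time_s: 18.65
ee_pos: [0.5157, -0.3693, 0.2457]
eef_rot: [3.141, -0.002, 2.412]
force: [-0.2, 1.1, -4.9]
grip_width: 0.0576
grip_force: 25.0
```

apply_moves([
  [120,0.1,-0.6,-2,0,0,0],
  [120,0,0,-3,0,0,0],
  [120,0,0,-3,0,0,0],
  [120,0,0,-2,0,0,0],
  [120,0,0,-1.5,0,0,0],
  [120,0,0,-0.7,0,0,0],
  [120,0,0,-0.3,0,0,0],
  [120,0,0,-0.2,0,0,0],
  [120,0,0,0,0,0,0],
])

```text
time_s: 19.55
ee_pos: [0.5174, -0.3761, 0.1201]
eef_rot: [3.142, 0.001, 2.412]
force: [0.4, -0.6, -5.4]
grip_width: 0.0572
grip_force: 25.0
```

apply_moves([
  [120,0,0,-0.1,0,0,0],
  [120,0,0,0,0,0,0],
])

```text
time_s: 19.75
ee_pos: [0.5173, -0.376, 0.1188]
eef_rot: [3.142, 0.001, 2.412]
force: [-0.3, 0.2, -4.4]
grip_width: 0.0577
grip_force: 25.0
```

apply_moves([
  [120,0,0,-0.1,0,0,0],
  [120,0,0,-0.1,0,0,0],
  [120,0,0,0,0,0,0],
])

```text
time_s: 20.05
ee_pos: [0.5173, -0.376, 0.1168]
eef_rot: [3.142, 0.001, 2.412]
force: [-2.3, 0.9, -1.1]
grip_width: 0.0579
grip_force: 25.0
```

apply_moves([
  [120,0,0,-0.1,0,0,0],
  [120,0,0,0,0,0,0],
])

```text
time_s: 20.25
ee_pos: [0.5173, -0.3761, 0.1168]
eef_rot: [-3.142, 0.001, 2.412]
force: [-5.7, 3.4, 8.7]
grip_width: 0.0576
grip_force: 25.0
```

apply_moves([
  [90,0,0,0,0,0,0],
  [0,0,0,0,0,0,0],
  [0,0,0,0,0,0,0],
  [0,0,0,0,0,0,0],
  [0,0,0,2,0,0,0],
  [0,0,0,3,0,0,0],
  [0,0,0,3,0,0,0],
  [0,0,0,3,0,0,0],
  [0,0,0,2,0,0,0],
  [0,0.1,2.7,0,0,0,0],
])

```text
time_s: 21.25
ee_pos: [0.5184, -0.3509, 0.2483]
eef_rot: [3.142, 0.005, 2.409]
force: [0.8, 0.7, 0.2]
grip_width: 0.094
grip_force: 0.0
```

apply_moves([
  [0,0.2,4,0,0,0,0],
  [0,0.2,4,0,0,0,0],
  [0,0.2,4,0,0,0,0],
  [0,0.2,4,0,0,0,0],
  [0,0.2,4,0,0,0,0],
  [0,0.2,3,0,0,0,0],
  [0,0,0,0,0,0,0],
  [0,0,0,0,0,0,0],
])

```text
time_s: 22.05
ee_pos: [0.5303, -0.1188, 0.2456]
eef_rot: [-3.142, 0.0, 2.413]
force: [-0.1, 0.3, 0.9]
grip_width: 0.0941
grip_force: 0.0
```

```bash
python3 - <<'E'
from h import *
print(ctrl.get_obs()['ee_pos'],ctrl.get_obs()['eef_rot'])
c=snap('side'); save(c['img'][200:420,260:500],'s4.png',2.7)
q=lambda p:((proj(c,p)-[260,200])*2.7).round(0).tolist()
print(q([[.5163,-.3746,.072],[.5163,-.3746,.15],[.53,-.119,.01],[.53,-.119,.108]]))
E
```

```text
[ 0.53026993 -0.11884695  0.24557274] [-3.14156670e+00  3.74933169e-04  2.41295024e+00]
[[382.0, 363.0], [408.0, 288.0], [127.0, 210.0], [136.0, 123.0]]
```

View pics/s4.png

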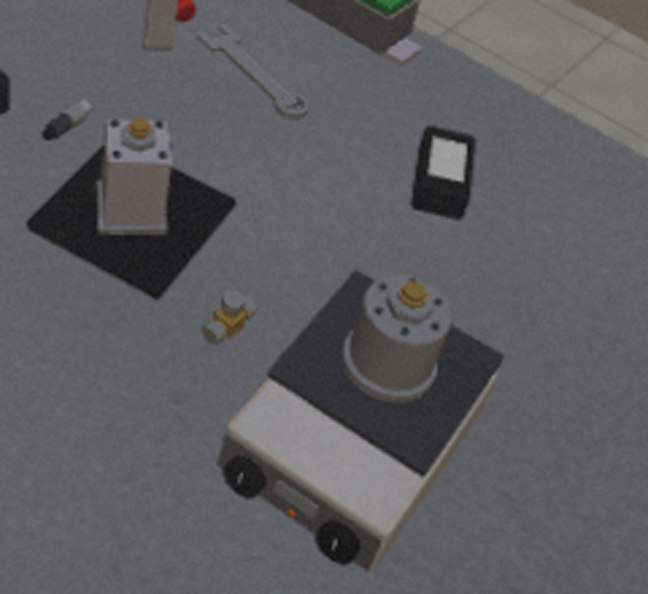

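The squat cell is upright in the middle of the hotplate: foot about (391,365), plate centre about (390,369). The square cell stands on the pad at (135,128), right under the gripper.

apply_moves([
  [0,0,0,-3,0,0,0],
  [0,0,0,-4,0,0,0],
  [0,0,0,-4,0,0,0],
  [0,0,0,-3,0,0,0],
  [0,0,0,-2.5,0,0,0],
  [0,0,0,-1.4,0,0,0],
  [0,0,0,-0.4,0,0,0],
  [100,0,0,0,0,0,0],
  [100,0,0,0,0,0,0],
  [100,0,0,0,0,0,0],
])

```text
time_s: 23.1
ee_pos: [0.5307, -0.1192, 0.0636]
eef_rot: [3.141, 0.002, 2.412]
force: [-0.3, 0.9, -0.3]
grip_width: 0.0732
grip_force: 0.0
```

apply_moves([
  [110,0,0,0,0,0,0],
  [115,0,0,0,0,0,0],
  [120,0,0,0,0,0,0],
  [150,0,0,0,0,0,0],
  [150,0,0,0,0,0,0],
])

```text
time_s: 23.6
ee_pos: [0.5302, -0.1189, 0.0626]
eef_rot: [3.141, 0.0, 2.412]
force: [-1.2, 0.8, 2.8]
grip_width: 0.0503
grip_force: 25.0
```

apply_moves([
  [150,0,0,1,0,0,0],
  [150,0,0,2.5,0,0,0],
  [150,0,0,4,0,0,0],
  [150,0,0,4,0,0,0],
  [150,0,0,4,0,0,0],
  [150,0,0,2.5,0,0,0],
  [150,0,1.4,1,0,0,0],
  [150,0.2,3,0,0,0,0],
  [150,0.3,4,0,0,0,0],
  [150,0.3,4,0,0,0,0],
])

```text
time_s: 24.6
ee_pos: [0.5374, 0.0069, 0.2515]
eef_rot: [-3.14, -0.002, 2.411]
force: [0.9, 0.7, -4.3]
grip_width: 0.0499
grip_force: 25.0
```

apply_moves([
  [150,0.3,4,0,0,0,0],
  [150,0.3,4,0,0,0,0],
  [150,0.3,4,0,0,0,0],
  [150,0.3,4,0,0,0,0],
  [150,0.3,4,0,0,0,0],
  [150,0.3,4,0,0,0,0],
  [150,0.3,4,0,0,0,0],
  [150,0.2,4,0,0,0,0],
  [150,0.2,2.6,0,0,0,0],
  [150,0.1,1.4,0,0,0,0],
])

```text
time_s: 25.6
ee_pos: [0.5627, 0.3679, 0.2505]
eef_rot: [-3.139, -0.001, 2.414]
force: [0.6, -0.7, -4.9]
grip_width: 0.0499
grip_force: 25.0
```

apply_moves([
  [150,0,0,0,0,0,0],
  [150,0,0,0,0,0,0],
])

```text
time_s: 25.8
ee_pos: [0.5635, 0.3651, 0.2513]
eef_rot: [-3.14, -0.001, 2.412]
force: [0.7, -0.0, -5.0]
grip_width: 0.05
grip_force: 25.0
```

apply_moves([
  [150,-0.1,0,-2,0,0,0],
  [150,0,0,-3,0,0,0],
  [150,0,0,-3,0,0,0],
  [150,0,0,-2.5,0,0,0],
  [150,0,0,-1.5,0,0,0],
  [150,0,0,-1,0,0,0],
  [150,0,0,-0.5,0,0,0],
  [150,0,0,-0.3,0,0,0],
  [150,0,0,-0.2,0,0,0],
  [150,0,0,0,0,0,0],
])

```text
time_s: 26.8
ee_pos: [0.5633, 0.3652, 0.1129]
eef_rot: [3.141, 0.0, 2.412]
force: [0.5, 0.4, -4.7]
grip_width: 0.0498
grip_force: 25.0
```

apply_moves([
  [150,0,0,-0.1,0,0,0],
  [150,0,0,-0.1,0,0,0],
  [150,0,0,0,0,0,0],
])

```text
time_s: 27.1
ee_pos: [0.5631, 0.3651, 0.1104]
eef_rot: [-3.142, 0.0, 2.412]
force: [-0.6, -0.3, -4.7]
grip_width: 0.0498
grip_force: 25.0
```

apply_moves([
  [150,-0.1,0,-0.2,0,0,0],
  [150,0,0,-0.1,0,0,0],
  [150,0,0,-0.1,0,0,0],
  [150,0,0,0,0,0,0],
])

```text
time_s: 27.5
ee_pos: [0.5621, 0.365, 0.1063]
eef_rot: [-3.141, -0.0, 2.412]
force: [0.0, -0.4, -5.1]
grip_width: 0.0498
grip_force: 25.0
```

apply_moves([
  [150,0,0,-0.05,0,0,0],
  [150,0,0,-0.05,0,0,0],
  [150,0,0,0,0,0,0],
])

```text
time_s: 27.8
ee_pos: [0.5622, 0.365, 0.1054]
eef_rot: [-3.142, -0.0, 2.412]
force: [-0.5, 0.6, -5.1]
grip_width: 0.05
grip_force: 25.0
```

apply_moves([
  [150,0,0,-0.05,0,0,0],
  [150,0,0,-0.05,0,0,0],
  [150,0,0,0,0,0,0],
])

```text
time_s: 28.1
ee_pos: [0.5623, 0.3651, 0.1047]
eef_rot: [3.141, 0.0, 2.412]
force: [0.1, 0.2, -2.8]
grip_width: 0.0502
grip_force: 25.0
```

apply_moves([
  [150,0,0,-0.03,0,0,0],
  [150,0,0,0,0,0,0],
])

```text
time_s: 28.3
ee_pos: [0.5623, 0.3651, 0.1047]
eef_rot: [3.141, 0.0, 2.412]
force: [-2.0, -1.1, 1.5]
grip_width: 0.0503
grip_force: 25.0
```

The cell has landed softly. Releasing, rising and backing off towards the start.

apply_moves([
  [120,0,0,0,0,0,0],
  [0,0,0,0,0,0,0],
  [0,0,0,0,0,0,0],
  [0,0,0,0,0,0,0],
  [0,0,0,2,0,0,0],
  [0,0,0,3,0,0,0],
  [0,0,0,3.5,0,0,0],
  [0,0,0,3.5,0,0,0],
  [0,0,0,2.5,0,0,0],
  [0,-2,0,0,0,0,0],
])

```text
time_s: 29.3
ee_pos: [0.5439, 0.3652, 0.2529]
eef_rot: [3.136, 0.002, 2.411]
force: [-0.3, 1.3, -0.2]
grip_width: 0.0941
grip_force: 0.0
```

apply_moves([
  [0,-4,1.6,0,0,0,0],
  [0,-4,1.6,0,0,0,0],
  [0,-4,1.6,0,0,0,0],
  [0,-4,1.6,0,0,0,0],
  [0,-4,1.6,0,0,0,0],
  [0,-4,1.6,0,0,0,0],
  [0,-4,1.6,0,0,0,0],
  [0,-4,1.6,0,0,0,0],
  [0,0,0,0,0,0,0],
  [0,0,0,0,0,0,0],
])

```text
time_s: 30.3
ee_pos: [0.2218, 0.4933, 0.2493]
eef_rot: [3.141, 0.0, 2.413]
force: [-0.3, 0.0, 0.1]
grip_width: 0.0942
grip_force: 0.0
```

```bash
python3 - <<'E'
from h import *
print(ctrl.get_obs()['ee_pos'])
c=snap('top'); save(c['img'][180:310,120:500],'t5.png',2.1)
q=lambda p:((proj(c,p)-[120,180])*2.1).round(0).tolist()
print(q([[.5614,.3655,.15],[.4708,.1195,.166],[.5163,-.3746,.15]]))
E
```

```text
[0.22177657 0.49328164 0.24929127]
[[63.0, 78.0], [282.0, 166.0], [734.0, 137.0]]
```

View pics/t5.png

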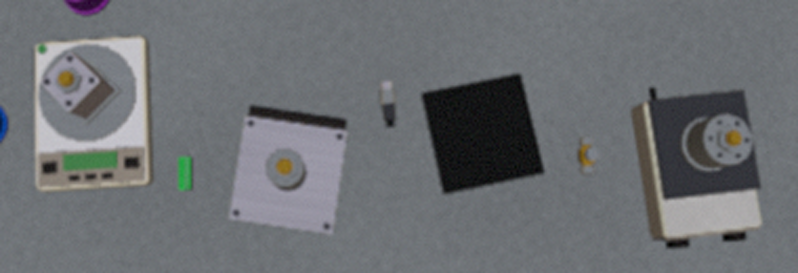

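All three cells stand upright and centred. Their couplings are at (66,78), (285,167) and (733,138), against predictions of (63,78), (282,166) and (734,137), so each is within about 3 mm. The pad is empty.

```bash
python3 -c "
from station import ctrl
print(ctrl.hand_in())"
```

```text
the job is handed in; nothing more can be done
None
```

The job is handed in, with no verdict shown: the tall cell is on the cooling plate, the square cell on the balance and the squat cell on the hotplate, all upright and within about 3 mm of centre, after about 30 s.

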